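# Check-weigh a tin of split shot on the bench scale

### The arm

A 6-joint arm with a two-finger parallel gripper is mounted at the origin on a cart in front of the work surface, level with it; the furniture and walls round the work are solid. World frame = base frame: x ahead of the robot, y to its left, z up, the work surface at z = 0. Lengths are in mm, angles in rad, forces in N, time in s.
With the tool pointing down it reaches from about 300 to 875 mm from the base axis. Payload 6.4 kg.
Tool frame: the origin (TCP) lies midway between the tips of the shut fingers; the grasp point (between the pads) lies 19 mm behind it; z points along the fingers, y is the line along which they close (so a half turn about z gives the same grasp; the last joint's range is limited). The gripper opens to 88 mm and grips with 3 to 60 N. Pads are 18 mm wide; open, the fingers measure 123 mm over their backs; the gripper's body (75 mm by 187 mm) begins 45 mm behind the grasp point.
Start: joints at [-1.318, 0.181, 1.607, -0, 1.354, -0.206], TCP at [254.669, -515.543, 238.714] pointing down, gripper open.
Joint ranges: [-2.99, 2.99], [-0.89, 2.07], [0.3, 2.58], [-1.14, 4.28], [0, 2.63], [-3.12, 3.12]. Speed limits (rad/s): [2.57, 2.57, 3.01, 3.14, 3.14, 3.14].

### API

Orientations are given as a unit quaternion [w, x, y, z].
In Python, from plant import state, capture, camera_info, sign_off, boxes_of, regions_of, pinpoint gives the robot as it stands.
- The arm moves only by the tool send_rows, never from a script. Its argument "series" is one flat list of numbers, 7 for each row, row after row: the shift along the tool's x, y, z each as a share of 800 mm, from -1 to 1, then the turn, a rotation vector about the tool's x, y, z each as a share of 90 degrees, from -1 to 1, then the opening, from -1 (shut) to 1 (fully open). In form: [tx, ty, tz, ax, ay, az, grip, tx, ty, tz, ax, ay, az, grip, ...]. A call has exactly 10 rows; each row shifts and turns the commanded pose from where the row before left it, along the tool's axes as they then stand; what a row does not reach is not made up. A row lasts 1/10 s, in which the tool goes at most 50 mm and 8.59 degrees, less where a joint would pass 70% of its speed; a pose out of reach is approached as far as the arm can. A call with a number of a shift or a turn outside -1 to 1 is refused whole. A call with a gripper value outside its range is refused whole. The fingers move at their own pace and stop on an object; "force" is the grip in N (left out, the last holds). Time passes only in rows, so rows that do not move let the fingers close, or fill a call up. It gives the time, the measured TCP pose, the force, the opening and the grip force at its end, in the units of the state.
- state(): the state, without advancing time (a new reading comes with each control period).
- capture(name): name is "scene" or "top" or "wrist"; returns the picture (480x640x3 uint8, red, green, blue); there is no depth.
- camera_info(name): a dict with "fovy" (degrees; the focal length in pixels is half the picture's height over the tangent of half this angle, whatever the lens; pixels are square), "cx", "cy" (the principal point, pixels), "dist" ([k1, k2, p1, p2, k3] as OpenCV has them; the pictures are not rectified), "extrinsics" (4x4, takes a point from camera to world coordinates). Camera axes: x right, y up, looking along -z (the intrinsics and any distortion apply to the point x, -y, -z); pixel columns grow to the right and rows downward; lengths in mm; the calibration is good to about 2 mm. A picture is of the moment at which its call begins: read the wrist's pose just before it. camera_info takes no time and is no camera call; for the wrist camera it gives the pose at the moment of the call.
- sign_off(): hands the job in; it is judged then, once.
Trained networks look in the newest picture that a camera, given by its name, has taken for a name from the list of things; names that differ only in an ending like _2 or _b are one class to them, and where a whole thing is asked for, a point or a joint stands for the part that bears it (a point fixed in the world has none). Each returns a list of dicts, best first, with "confidence" (0 to 1); they miss things now and then, are a little off and sometimes report something else, mostly with a low value. They report only what shows in the picture. A call takes as long as a camera call. They do not tell look-alikes from the thing itself.
- boxes_of(camera, target): "location" ([x, y, z] in mm, in the coordinates of the camera as it stood for that picture, good to about 4 mm: the middle of the surface that is visible of it).
- regions_of(camera, target): "mask" (480x640 bool, what is visible of it).
- pinpoint(camera, target): "location" ([x, y, z] in mm, in the coordinates of the camera as it stood for that picture, good to about 4 mm: a listed point, or the origin of a listed thing).
The state is a dict: "clock": time; "q": joint angles; "joint_vel": joint speeds; "joint_torque": joint torques, N m; "ee_pos": TCP position; "tool_rot": TCP orientation; "force": force on the tool from outside, world axes, zero at the start; "ft_torque": the same for the moment, N m; "grip_width": finger opening in mm; "grasp_force": force on a finger pad.
Only numpy, scipy, OpenCV 4.12 (cv2) and the standard library are available. Lean on these libraries where they do the work, as an engineer would, in place of code of your own. Each camera call takes 0.05 s, during which the arm holds its last target. There are 200 camera calls.

### The job

Weigh the red tin: first take the spool of line off the scale's sprung pan and lay it flat in the orange tray. Then slide the tin, without lifting it, from the loading deck onto the pan until it sits centred there, and press the blue record button once it has settled. Be gentle with the pan: do not bottom its spring, and leave the other things on the table alone.

Things in the scene. Friction and masses are not known exactly. Their poses are not given: they have to be found in the camera images.
- scale: grey bench scale fixed to the table, 345 (x) x 164 mm; origin on the table under its middle, x roughly to the robot's left. Dark grey loading deck at local x -170..0, y -80..80 mm, flat top 45.5 mm above the table; steel pan at x 4..154 mm; no rims. Console with display and blue button beside the pan at local y -144..-82 mm (far side), body at most 44 mm high
- pan_centre (a point): centre of the pan's top face, at local (79, 0) mm in the scale's axes; axes as the scale. The pan is a 150 x 150 mm steel plate, top 45 mm above the table when empty; it sinks with load and stays level.
- pan (a joint): how far the pan has sunk, m: 0 empty, 0.012 bottomed; spring 900 N/m, so the tin sinks it about 4 mm and the spool under 1 mm; 9.9 N on it is 11 mm
- tin: closed red rectangular tin, 76 (its x) x 112 (its y) x 28 mm high, about 0.4 kg, lid fixed shut; origin at the centre of its underside. Starts on the loading deck with its x axis roughly along the scale's x (toward the pan), offset and turned a little.
- spool: spool of green line with black flanges, 61 mm diameter, 20 mm high, 0.06 kg, solid; origin at the centre of its underside, z along its axle; starts lying flat on the pan
- tray: orange shallow tray fixed to the table, left of the scale, 130 (x) x 150 (y) x 16 mm high, walls 5 mm; origin on the table under its centre
- tray_floor (a point): centre of the tray's inner floor, 5 mm above the table; clear floor 120 x 140 mm; axes as the tray
- record_button_top (a point): centre of the top of the blue round record button, 28 mm diameter, on the console beside the pan; pressed straight down
- record_button (a joint): travel of the button, m: 0 up, 0.006 fully down (about 5 N); springs back; counts as pressed beyond 0.003
- pliers: bystander: blue-handled long-nose pliers, 44 x 170 x 12 mm, on the table right of the scale; origin at the centre of the underside
- spare_spool: bystander: black spool with grey line, 61 mm diameter, 20 mm high, on the table left of the tray; origin at the centre of the underside
- lure: bystander: green striped fishing lure, 106 x 33 x 16 mm, on the table right of the scale; origin at the centre of the underside
Not all that is in view belongs to the job. Leave any brown or turquoise look-alike of the spool alone.

How it is judged:
By the outcome, as a careful person would: the job done as asked, in the order asked, and still so for the second after the job is handed in, with the robot touching nothing.
It also fails if it takes over 59 s, if anything falls off the work surface, if the arm or the gripper's body presses on something with over 40 N, if the wrist force passes 120 N, or if a joint passes its speed limit or range.

## Working session

There is one attempt and no reset: what is moved stays moved. The work goes in short steps, Python scripts to look and compute and a tool call to move; the robot and the scene stay as the last step left them, time stands still between calls to the robot, and variables do not carry over. Pictures are saved under pics/ and viewed, at most 13 in all, crops included, and the job is handed in when it is done.

Besides the shell and the picture viewer there is one more tool, called after ">>>" as name(argument=value, ...) on one line, values as JSON. send_rows: Moves the arm, as the interface text tells. Its arguments: {"type":"object","properties":{"series":{"type":"array","items":{"type":"number","minimum":-1,"maximum":1}},"force":{"type":"number"}},"required":["series"]}

```bash
ls; mkdir -p pics; cat > h.py <<'E'
import numpy as np, cv2
from plant import *
def K(ci):
    f=240/np.tan(np.radians(ci["fovy"])/2); return np.array([[f,0,ci["cx"]],[0,f,ci["cy"]],[0,0,1.]])
def w(ci,p): return (np.array(ci["extrinsics"])@np.r_[p,1])[:3]
def ray(ci,px,z):
    E=np.array(ci["extrinsics"]); u=cv2.undistortPoints(np.array([[px]],float),K(ci),np.array(ci["dist"])).reshape(-1,2)
    out=[]
    for a,b in u:
        d=E[:3,:3]@np.array([a,-b,-1]); out.append(E[:3,3]+d*(z-E[2,3])/d[2])
    return np.array(out)
def proj(ci,P):
    E=np.array(ci["extrinsics"]); c=(np.atleast_2d(P)-E[:3,3])@E[:3,:3]; c=c*[1,-1,-1]
    return cv2.projectPoints(c,np.zeros(3),np.zeros(3),K(ci),np.array(ci["dist"]))[0].reshape(-1,2)
def rays(ci,px,z): return np.array([ray(ci,p,z)[0] for p in px])
def save(n,im): cv2.imwrite("pics/"+n,im[:,:,::-1])
E
python3 - <<'E'
from h import *
np.set_printoptions(precision=1,suppress=True)
for c in ["top","scene"]:
    im=capture(c); save(c+"0.png",im); ci=camera_info(c); print(c,ci)
    for t in ["scale","pan_centre","tin","spool","tray_floor","record_button_top","pliers","lure","spare_spool"]:
        if c=="scene" and t not in("pan_centre","tin","spool","tray_floor","record_button_top"): continue
        for r in pinpoint(c,t)[:4]:
            p=w(ci,r["location"]); print(t,round(r["confidence"],2),p,proj(ci,p)[0])
s=state(); print(s)
E
```

```text
pics
top {'fovy': 48.05769973424058, 'cx': 309.9876830191234, 'cy': 245.292217236511, 'dist': array([0., 0., 0., 0., 0.]), 'extrinsics': array([[  -0. ,    1. ,   -0.1,  429.5],
       [  -1. ,   -0. ,    0. ,   37.9],
       [   0. ,    0.1,    1. , 1423. ],
       [   0. ,    0. ,    0. ,    1. ]])}
scale 0.79 [559.2 -96.3  -1.2] [357.1 238.9]
pan_centre 0.65 [556.9 -17.5  42.3] [328.1 239. ]
pan_centre 0.42 [503.8 304.4  -1. ] [206.3 263.9]
tin 0.71 [ 549.6 -193.6   46.2] [396.7 239.8]
spool 0.83 [551.2  -2.5  43.9] [322.3 241.4]
spool 0.82 [ 389.  -137.6   -3.9] [374.9 302.8]
spool 0.69 [426.6 124.9   1.2] [274.9 291.3]
spool 0.64 [565.8 144.1  -0.3] [266.5 238.8]
tray_floor 0.65 [500.3 304.6   1.4] [206.1 265.2]
record_button_top 0.55 [669.  -63.4  59. ] [344.9 194.4]
pliers 0.64 [ 438.6 -443.5   -1. ] [490.5 280.8]
lure 0.58 [ 441.6 -444.1   -0.6] [490.7 279.6]
lure 0.51 [ 587.3 -431.4   -3.4] [482.5 225. ]
spare_spool 0.71 [489.  489.   -2.5] [136.2 271.5]
scene {'fovy': 54.92971938216668, 'cx': 317.8672370582228, 'cy': 243.43062270389456, 'dist': array([-0.,  0.,  0.,  0.,  0
[... 261 characters left out ...]
 [301.1 283.4]
spool 0.76 [423.1 130.1   1.5] [270.2 263.3]
spool 0.71 [557.  143.9  -6.3] [292.3 247.6]
spool 0.59 [543.5   1.   44.5] [324.8 248.5]
tray_floor 0.7 [671.1 -61.   55.4] [361.6 235.9]
tray_floor 0.56 [497.2 302.2   7.8] [246.  237.8]
record_button_top 0.58 [666.9 -63.2  54.6] [361.6 236.8]
{'clock': 0.8, 'q': array([-1.3,  0.2,  1.6, -0. ,  1.4, -0.2]), 'joint_vel': array([ 0., -0.,  0.,  0.,  0., -0.]), 'joint_torque': array([  0. , -43.4, -34.2,   0.1,   0. ,   0. ]), 'ee_pos': array([ 254.7, -515.6,  238.8]), 'tool_rot': array([ 0. ,  1. ,  0.2, -0. ]), 'force': array([ 0. ,  0.4, -0.4]), 'ft_torque': array([0., 0., 0.]), 'grasp_force': 0.0, 'grip_width': 88.01859513638306}
```

```bash
python3 -c "
import cv2
im=cv2.imread('pics/top0.png')[150:350,120:520]
cv2.imwrite('pics/top0c.png',cv2.resize(im,(800,400),interpolation=cv2.INTER_CUBIC))"
```

```text
(no output)
```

View pics/top0c.png

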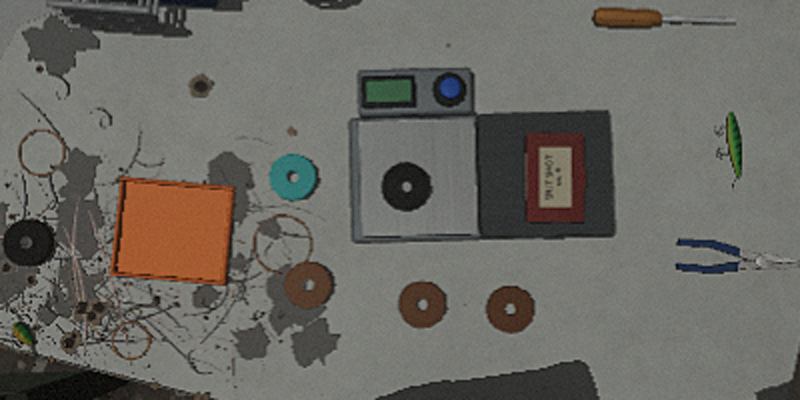

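View pics/scene0.png

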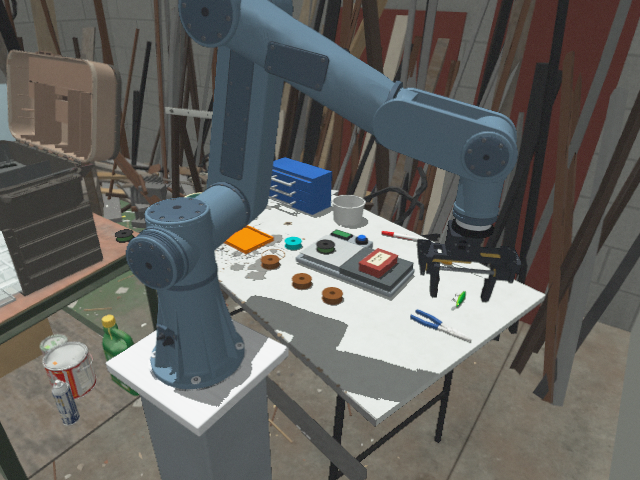

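The top view shows the round candidates (full-image pixels): black/green spool on the pan (323,243), turquoise (267,238), brown (274,292), (331,302) and (375,304), and the black spare spool left of the tray (134,271). By the description I choose the one on the pan. The scene view agrees: green line and black flanges at (325,247).

```bash
cat >> h.py <<'E'
def yaw(s=None):
    s=s or state(); q=s["tool_rot"]; return 2*np.arctan2(q[2],q[1])
def plan(x,y,z,yw=None):
    """total shift (mm) in present tool axes, then turn about tool z (deg)"""
    s=state(); a=yaw(s); d=np.array([x,y,z])-s["ee_pos"]; c,n=np.cos(a),np.sin(a)
    t=np.array([c*d[0]+n*d[1], n*d[0]-c*d[1], -d[2]])
    print("shift mm",t.round(1),"share",(t/800).round(4),"yaw now",np.degrees(a).round(2),end=" ")
    if yw is not None:
        r=-((yw-np.degrees(a)+180)%360-180); print("turn",round(r,2),"share",round(r/90,4),end="")
    print()
E
python3 - <<'E'
from h import *
np.set_printoptions(precision=3,suppress=True)
s=state(); print(s["tool_rot"],s["q"]); plan(470,-60,330,0)
im=cv2.imread("pics/top0.png"); ci=camera_info("top")
hsv=cv2.cvtColor(im,cv2.COLOR_BGR2HSV)
def rect(m,z,n):
    k,l,st,_=cv2.connectedComponentsWithStats(m.astype(np.uint8)); i=1+np.argmax(st[1:,4])
    P=rays(ci,np.argwhere(l==i)[:,::-1],z)[:,:2].astype(np.float32); print(n,st[i,4],cv2.minAreaRect(P))
H,S,V=[hsv[...,i].astype(int) for i in range(3)]
R=np.zeros(H.shape,bool); R[180:330,150:450]=1
rect((H>5)&(H<20)&(S>190)&(V>150)&R,16,"tray")
T=((H<6)|(H>174))&(S>120)&R; T[:,:370]=0
rect(T,73,"tin")
D=(V<90)&(S<60)&R; D[:,:359]=0; D[270:]=0
rect(D|T,45.5,"deck")
B=(H>105)&(H<130)&(S>150)&R; B[:,:330]=0; B[:,380:]=0; B[220:]=0
rect(B,57,"button")
E
cat pics/x 2>/dev/null
```

```text
[ 0.     0.974  0.227 -0.   ] [-1.318  0.181  1.607 -0.     1.354 -0.206]
shift mm [ 394.8 -313.1  -91.2] share [ 0.493 -0.391 -0.114] yaw now 26.29 turn 26.29 share 0.2921
tray 5 ((444.71844482421875, 367.5113830566406), (10.35519790649414, 4.3302778067300096e-05), 88.34161376953125)
tin 719 ((550.7326049804688, -191.12599182128906), (73.01734924316406, 109.53397369384766), 87.77084350585938)
deck 3709 ((557.6503295898438, -183.880615234375), (175.0267791748047, 165.23960876464844), 88.42435455322266)
button 87 ((671.673828125, -62.664283752441406), (23.101438522338867, 23.400524139404297), 88.15499114990234)
```

```bash
python3 -c "
import cv2
im=cv2.imread('pics/top0.png')[200:290,285:435]
cv2.imwrite('pics/crop1.png',cv2.resize(im,(750,450),interpolation=cv2.INTER_CUBIC))"
```

```text
(no output)
```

View pics/crop1.png

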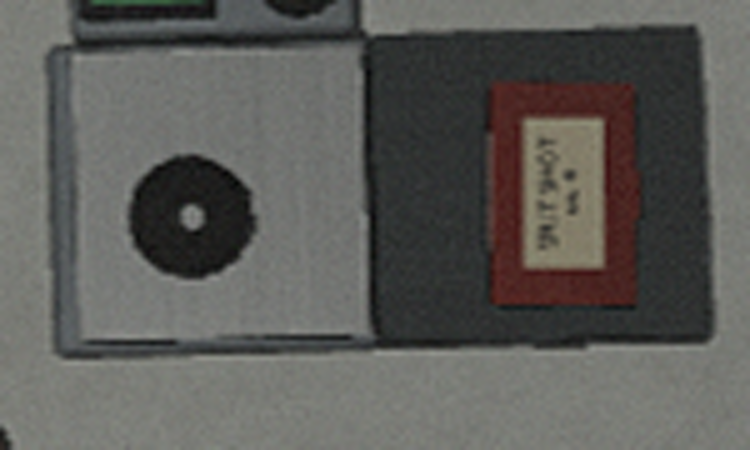

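The crop confirms the choice: the spool with black flanges lies flat on the pan at crop (192,217), which is full (323,243). The tin is on the deck at full (398,239). Next I move over the scale.

>>> send_rows(series=[0.0448, -0.0355, -0.0104, 0, 0, 0, 1, 0.0448, -0.0355, -0.0104, 0, 0, 0, 1, 0.0448, -0.0355, -0.0104, 0, 0, 0, 1, 0.0448, -0.0355, -0.0104, 0, 0, 0, 1, 0.0448, -0.0355, -0.0104, 0, 0, 0, 1, 0.0448, -0.0355, -0.0104, 0, 0, 0, 1, 0.0448, -0.0355, -0.0104, 0, 0, 0, 1, 0.0448, -0.0355, -0.0104, 0, 0, 0, 1, 0.0448, -0.0355, -0.0104, 0, 0, 0, 1, 0.0448, -0.0355, -0.0104, 0, 0, 0, 1])

```text
clock: 1.8
ee_pos: [450.7, -100.4, 322.6]
tool_rot: [0.0, 0.974, 0.227, 0.0]
force: [0.1, -1.0, 0.2]
grip_width: 88.1
grasp_force: 0.0
```

>>> send_rows(series=[0.0448, -0.0355, -0.0104, 0, 0, 0, 1, 0, 0, 0, 0, 0, 0.073, 1, 0, 0, 0, 0, 0, 0.073, 1, 0, 0, 0, 0, 0, 0.073, 1, 0, 0, 0, 0, 0, 0.073, 1, 0, 0, 0, 0, 0, 0, 1, 0, 0, 0, 0, 0, 0, 1, 0, 0, 0, 0, 0, 0, 1, 0, 0, 0, 0, 0, 0, 1, 0, 0, 0, 0, 0, 0, 1])

```text
clock: 2.8
ee_pos: [469.8, -60.9, 330.2]
tool_rot: [-0.0, 1.0, 0.0, 0.0]
force: [-0.0, -0.4, 0.3]
grip_width: 87.7
grasp_force: 0.0
```

```bash
python3 - <<'E'
from h import *
np.set_printoptions(precision=1,suppress=True)
s=state(); print(s["clock"],s["ee_pos"],np.degrees(yaw(s)))
im=capture("wrist"); ci=camera_info("wrist"); save("w1.png",im); print(ci)
for t in ["pan_centre","tin","spool","tray_floor","record_button_top"]:
    for r in pinpoint("wrist",t)[:4]:
        p=w(ci,r["location"]); print(t,round(r["confidence"],2),p,proj(ci,p)[0])
E
```

```text
2.8 [469.8 -60.9 330.2] 0.045377952016504665
{'fovy': 61.694494843356985, 'cx': 321.39836867905, 'cy': 237.59931360557084, 'dist': array([-0.1,  0. ,  0. ,  0. ,  0. ]), 'extrinsics': array([[  0. ,   1. ,   0.3, 547.9],
       [ -1. ,   0. ,  -0. , -61.3],
       [ -0. ,  -0.3,   1. , 475.3],
       [  0. ,   0. ,   0. ,   1. ]])}
pan_centre 0.77 [557.  -17.3  44.6] [278.6 102. ]
tin 0.65 [ 550.  -190.3   47.5] [446.8 109.9]
spool 0.92 [545.1  -0.9  48.3] [262.5 114. ]
spool 0.81 [422.3 124.2   0.6] [171.2 218.2]
spool 0.76 [564.6 149.5   1.6] [137.  98.]
spool 0.73 [ 382.9 -134.5   -5.3] [379.3 247. ]
tray_floor 0.62 [499.4 302.4   3. ] [ 23.  158.1]
```

View pics/w1.png

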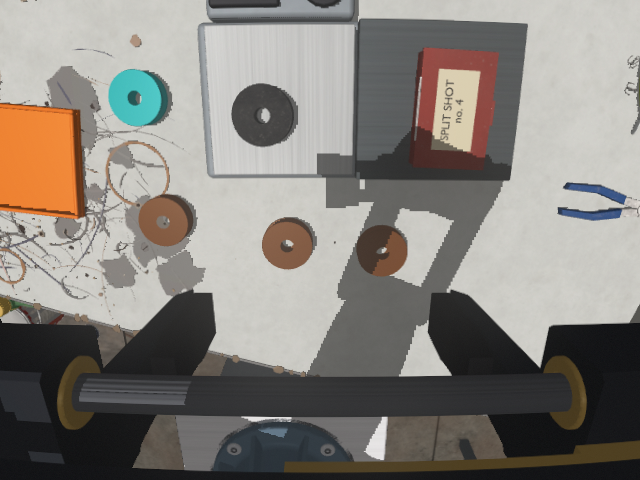

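The wrist view shows the spool on the pan at (263,115), pan edges (200..357, 22..177), the deck corners (359,19), (527,24), (510,180), and the tin top corners near (423,48), (497,54), (486,170). I'll convert these to world positions.

```bash
python3 - <<'E'
from h import *
np.set_printoptions(precision=1,suppress=True)
im=cv2.imread("pics/w1.png"); ci=camera_info("wrist")
hsv=cv2.cvtColor(im,cv2.COLOR_BGR2HSV); H,S,V=[hsv[...,i].astype(int) for i in range(3)]
print("spool",ray(ci,(263,115),65))
m=(V<90)&(S<90); m[:80]=0;m[150:]=0;m[:,:225]=0;m[:,300:]=0
P=rays(ci,np.argwhere(m)[:,::-1],62)[:,:2].astype(np.float32); print("spool circ",cv2.minEnclosingCircle(P),P.mean(0))
print("deck corners",rays(ci,[(359,19),(527,24),(510,180)],45.5))
print("pan corners",rays(ci,[(357,24),(356,175),(213,175),(204,26)],45))
m=((H<8)|(H>172))&(S>110); m[:40]=0;m[180:]=0;m[:,:405]=0
P=rays(ci,np.argwhere(m)[:,::-1],73)[:,:2].astype(np.float32); print("tin",cv2.minAreaRect(P))
c,im2=None,capture("top")
h2=cv2.cvtColor(im2,cv2.COLOR_RGB2HSV); ci=camera_info("top"); print(h2[265,206],h2[265,206-20])
m=(abs(h2[...,0].astype(int)-h2[265,206,0])<5)&(h2[...,1]>120); m[:230]=0;m[300:]=0;m[:,:160]=0;m[:,250:]=0
P=rays(ci,np.argwhere(m)[:,::-1],16)[:,:2].astype(np.float32); print("tray",m.sum(),cv2.minAreaRect(P))
E
```

```text
spool [[544.3  -3.7  65. ]]
spool circ ((544.3849487304688, -2.779996633529663), 30.930036544799805) [544.7  -2.7]
deck corners [[ 635.7  -97.9   45.5]
 [ 635.5 -266.7   45.5]
 [ 477.6 -267.4   45.5]]
pan corners [[631.2 -96.1  45. ]
 [481.8 -98.3  45. ]
 [482.1  55.7  45. ]
 [630.6  54.8  45. ]]
tin ((549.5165405273438, -189.23809814453125), (78.94493865966797, 111.3964614868164), 88.18001556396484)
[ 11 181 159] [ 11 174 166]
tray 2863 ((498.0899963378906, 284.0006103515625), (187.82894897460938, 129.39718627929688), 83.32233428955078)
```

>>> send_rows(series=[0.0156, -0.0121, 0.05, 0, 0, 0, 1, 0.0156, -0.0121, 0.05, 0, 0, 0, 1, 0.0156, -0.0121, 0.05, 0, 0, 0, 1, 0.0156, -0.0121, 0.05, 0, 0, 0, 1, 0.0156, -0.0121, 0.05, 0, 0, 0, 1, 0.0156, -0.0121, 0.05, 0, 0, 0, 1, 0, 0, 0.0125, 0, 0, 0, 1, 0, 0, 0.0125, 0, 0, 0, 1, 0, 0, 0.0125, 0, 0, 0, 1, 0, 0, 0.0125, 0, 0, 0, 1])

```text
clock: 4.15
ee_pos: [545.8, -3.5, 51.4]
tool_rot: [0.0, 1.0, -0.0, 0.002]
force: [0.2, -1.0, 0.2]
grip_width: 87.9
grasp_force: 0.0
```

>>> send_rows(series=[0, 0, 0, 0, 0, 0, 0.2, 0, 0, 0, 0, 0, 0, 0.2, 0, 0, 0, 0, 0, 0, 0.2, 0, 0, 0, 0, 0, 0, 0.2, 0, 0, 0, 0, 0, 0, 0.2, 0, 0, 0, 0, 0, 0, 0.2, 0, 0, 0, 0, 0, 0, 0.2, 0, 0, 0, 0, 0, 0, 0.2, 0, 0, 0, 0, 0, 0, 0.2, 0, 0, 0, 0, 0, 0, 0.2], force=10)

```text
clock: 5.15
ee_pos: [544.7, -2.8, 50.3]
tool_rot: [-0.0, 1.0, 0.0, 0.0]
force: [1.2, -1.2, 2.3]
grip_width: 59.7
grasp_force: 10.0
```

>>> send_rows(series=[0, 0, -0.0125, 0, 0, 0, 0.2, 0, 0, -0.0375, 0, 0, 0, 0.2, 0, 0, -0.05, 0, 0, 0, 0.2, -0.008, -0.0546, 0, 0, 0, 0, 0.2, -0.008, -0.0546, 0, 0, 0, 0, 0.2, -0.008, -0.0546, 0, 0, 0, 0, 0.2, -0.008, -0.0546, 0, 0, 0, 0, 0.2, -0.008, -0.0546, 0, 0, 0, 0, 0.2, -0.008, -0.0546, 0, 0, 0, 0, 0.2, -0.008, -0.0546, 0, 0, 0, 0, 0.2])

```text
clock: 6.15
ee_pos: [499.0, 304.7, 130.8]
tool_rot: [0.0, 1.0, 0.0, -0.0]
force: [1.0, -0.2, -0.6]
grip_width: 59.7
grasp_force: 10.0
```

```bash
python3 - <<'E'
from h import *
np.set_printoptions(precision=1,suppress=True)
s=state(); print(s["clock"],s["ee_pos"],np.degrees(yaw(s)),s["grip_width"],s["grasp_force"])
im=capture("wrist"); ci=camera_info("wrist"); save("w2.png",im)
for r in pinpoint("wrist","tray_floor")[:2]: print("w",r["confidence"],w(ci,r["location"]))
plan(499,303,11.5)
im2=capture("top");ci=camera_info("top");save("t2.png",im2)
for t in ("pan_centre","tray_floor"):
  for r in pinpoint("top",t)[:2]: print(t,r["confidence"],w(ci,r["location"]))
E
```

```text
6.15 [499.  304.7 130.8] 0.01280909237555012 59.72001085123666 9.999029614264145
w 0.59 [495.9 309.6   6.5]
shift mm [  0.8   4.6 119.3] share [0.  0.  0.1] yaw now 0.31 
pan_centre 0.87 [557.6 -19.1  41.1]
tray_floor 0.63 [503.1 304.7  -0.1]
```

View pics/w2.png

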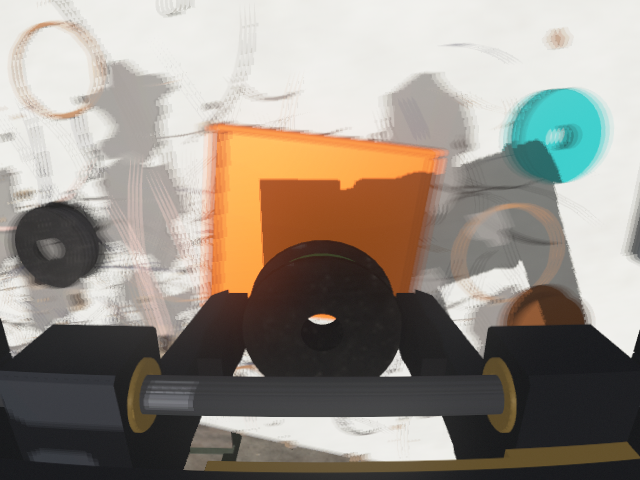

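The wrist view shows the spool held between the fingers at (322,320), with the tray's far corners at (210,127) and (445,152) beneath it. I lower it, release it and come away.

>>> send_rows(series=[0, 0.001, 0.041, 0, 0, 0, 0.2, 0, 0.001, 0.041, 0, 0, 0, 0.2, 0, 0.001, 0.041, 0, 0, 0, 0.2, 0, 0, 0.0063, 0, 0, 0, 0.2, 0, 0, 0.0063, 0, 0, 0, 0.2, 0, 0, 0.0063, 0, 0, 0, 0.2, 0, 0, 0.0063, 0, 0, 0, 0.2, 0, 0, 0, 0, 0, 0, 0.2, 0, 0, 0, 0, 0, 0, 0.2, 0, 0, 0, 0, 0, 0, 0.2])

```text
clock: 7.4
ee_pos: [500.2, 300.9, 12.3]
tool_rot: [-0.0, 1.0, 0.0, 0.0]
force: [-0.3, 0.7, -0.4]
grip_width: 59.7
grasp_force: 10.0
```

>>> send_rows(series=[0, 0, 0, 0, 0, 0, 0.65, 0, 0, 0, 0, 0, 0, 0.65, 0, 0, 0, 0, 0, 0, 0.65, 0, 0, 0, 0, 0, 0, 0.65, 0, 0, -0.0125, 0, 0, 0, 0.65, 0, 0, -0.025, 0, 0, 0, 0.65, 0, 0, -0.0375, 0, 0, 0, 0.65, 0, 0, -0.05, 0, 0, 0, 1, 0, 0, -0.05, 0, 0, 0, 1, 0, 0, -0.05, 0, 0, 0, 1])

```text
clock: 8.4
ee_pos: [499.6, 300.5, 194.0]
tool_rot: [-0.0, 1.0, 0.0, 0.0]
force: [0.1, -0.5, -0.6]
grip_width: 88.2
grasp_force: 0.0
```

```bash
python3 - <<'E'
from h import *
np.set_printoptions(precision=1,suppress=True)
s=state(); print(s["clock"],s["ee_pos"],np.degrees(yaw(s)))
im=capture("top"); ci=camera_info("top"); save("t3.png",im)
for t in ("spool","pan_centre","tin"):
  for r in pinpoint("top",t)[:5]: print(t,r["confidence"],w(ci,r["location"]))
plan(470,-130,230,0)
E
```

```text
8.4 [499.6 300.5 194. ] 0.009519037070685113
spool 0.87 [568.6 144.6   1.4]
spool 0.73 [501.3 302.1   6. ]
spool 0.67 [427.8 125.9  -0.7]
spool 0.58 [ 388.7 -139.7   -3.7]
spool 0.56 [395.5 -19.2  -1.9]
pan_centre 0.67 [556.8 -19.8  39.3]
tin 0.84 [ 553.  -193.1   45.1]
tin 0.33 [ 586.1 -430.4   -3.5]
shift mm [-30.6 430.8 -36.6] share [-0.   0.5 -0. ] yaw now 0.01 turn 0.01 share 0.0002
```

>>> send_rows(series=[-0.0063, 0.0571, -0.0092, 0, 0, 0, 1, -0.0063, 0.0571, -0.0092, 0, 0, 0, 1, -0.0063, 0.0571, -0.0092, 0, 0, 0, 1, -0.0063, 0.0571, -0.0092, 0, 0, 0, 1, -0.0063, 0.0571, -0.0092, 0, 0, 0, 1, -0.0063, 0.0571, -0.0092, 0, 0, 0, 1, -0.0063, 0.0571, -0.0092, 0, 0, 0, 1, -0.0063, 0.0571, -0.0092, 0, 0, 0, 1, -0.0063, 0.0571, -0.0092, 0, 0, 0, 1, 0, 0, 0, 0, 0, 0, 1])

```text
clock: 9.6
ee_pos: [453.6, -115.2, 257.3]
tool_rot: [0.001, 1.0, -0.003, -0.001]
force: [0.7, 0.6, -0.5]
grip_width: 88.1
grasp_force: 0.0
```

>>> send_rows(series=[0, 0, 0, 0, 0, 0, 1, 0, 0, 0, 0, 0, 0, 1, 0, 0, 0, 0, 0, 0, 1, 0, 0, 0, 0, 0, 0, 1, 0, 0, 0, 0, 0, 0, 1, 0, 0, 0, 0, 0, 0, 1, 0, 0, 0, 0, 0, 0, 1, 0, 0, 0, 0, 0, 0, 1, 0, 0, 0, 0, 0, 0, 1, 0, 0, 0, 0, 0, 0, 1])

```text
clock: 10.6
ee_pos: [454.5, -110.6, 257.9]
tool_rot: [-0.0, 1.0, 0.0, 0.0]
force: [0.5, -0.1, -0.1]
grip_width: 88.3
grasp_force: 0.0
```

```bash
python3 - <<'E'
from h import *
np.set_printoptions(precision=1,suppress=True)
s=state(); print(s["clock"],s["ee_pos"],np.degrees(yaw(s)))
im=capture("wrist"); ci=camera_info("wrist"); save("w3.png",im)
for t in ("pan_centre","tin","scale","record_button_top"):
  for r in pinpoint("wrist",t)[:2]: print(t,r["confidence"],w(ci,r["location"]))
E
```

```text
10.6 [ 454.5 -110.6  257.9] 0.0019299495177210102
tin 0.86 [ 551.1 -192.9   45.9]
scale 0.97 [555.5 -97.    5.7]
scale 0.54 [ 436.7 -441.2    0.7]
record_button_top 0.39 [554.4 -20.8  44.5]
```

View pics/w3.png

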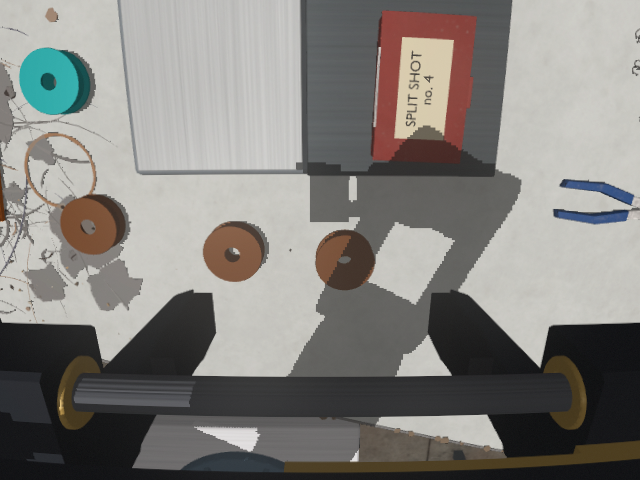

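The view shows the tin's top corners at (384,11), (477,17), (463,163), the pan's near edge at (137,173)–(300,175), the deck's near edge out to (495,176), and the deck/pan seam at column 303.

```bash
python3 - <<'E'
from h import *
np.set_printoptions(precision=1,suppress=True)
ci=camera_info("wrist")
print("tin top",rays(ci,[(384,11),(477,17),(463,163),(381,160)],73.5))
print("scale edge z45",rays(ci,[(137,173),(300,175),(495,176),(303,2),(303,173),(511,2)],45))
im=cv2.imread("pics/w3.png"); hsv=cv2.cvtColor(im,cv2.COLOR_BGR2HSV); H,S,V=[hsv[...,i].astype(int) for i in range(3)]
m=((H<8)|(H>172))&(S>110); m[175:]=0;m[:,:379]=0
m=cv2.morphologyEx(m.astype(np.uint8),cv2.MORPH_OPEN,np.ones((3,3)))
# right edge & left edge of lid per row
L=[];R=[]
for r in range(25,155):
    c=np.flatnonzero(m[r]); 
    if len(c): L.append((c[0],r));R.append((c[-1]+1,r))
def fit(px,z):
    P=rays(ci,px,z)[:,:2].astype(np.float32); vx,vy,x,y=cv2.fitLine(P,cv2.DIST_HUBER,0,.01,.01).ravel(); return np.degrees(np.arctan(vy/vx)),x,y
print("tin right",fit(R,73.5),"left",fit(L,73.5))
g=cv2.cvtColor(im,cv2.COLOR_BGR2GRAY).astype(int)
# deck right edge, seam
def edge(r0,r1,c0,c1,sgn):
    out=[]
    for r in range(r0,r1):
        d=sgn*np.diff(cv2.GaussianBlur(g[r:r+1].astype(np.float32),(5,1),0)[0])[c0:c1]; out.append((c0+np.argmax(d)+.5,r))
    return out
print("deck right",fit(edge(5,165,488,525,1),45.5)); print("seam",fit(edge(5,155,290,312,-1),45.5)); print("pan left",fit(edge(5,165,110,142,1),45))
def hedge(c0,c1,r0,r1):
    return [(c,r0+np.argmax(np.diff(g[r0:r1,c]))+.5) for c in range(c0,c1)]
n=rays(ci,hedge(150,280,160,185),45)[:,:2]; print("near pan edge",np.polyfit(n[:,1],n[:,0],1),n.mean(0))
E
```

```text
tin top [[ 605.7 -157.7   73.5]
 [ 603.2 -228.7   73.5]
 [ 492.4 -227.3   73.5]
 [ 494.3 -159.4   73.5]]
scale edge z45 [[ 480.4   56.1   45. ]
 [ 477.6  -91.8   45. ]
 [ 477.5 -268.1   45. ]
 [ 618.5  -96.1   45. ]
 [ 479.4  -94.5   45. ]
 [ 622.  -266.7   45. ]]
tin right (np.float32(-1.9515933), np.float32(546.2978), np.float32(-226.5676)) left (np.float32(1.9607028), np.float32(549.33356), np.float32(-155.8117))
deck right (np.float32(-0.07324063), np.float32(555.58215), np.float32(-266.98483))
seam (np.float32(-0.0046704267), np.float32(556.1988), np.float32(-93.59828))
pan left (np.float32(0.14263879), np.float32(555.9227), np.float32(54.75568))
near pan edge [ -0.  478.8] [478.8 -14.9]
```

>>> send_rows(series=[0.0236, 0.0206, 0.0432, 0, 0, 0, 1, 0.0236, 0.0206, 0.0432, 0, 0, 0, 1, 0.0236, 0.0206, 0.0432, 0, 0, 0, 1, 0.0236, 0.0206, 0.0432, 0, 0, 0, 1, 0.0236, 0.0206, 0.0432, 0, 0, 0, 1, 0, 0, 0, 0, 0, 0, 1, 0, 0, 0, 0, 0, 0, 1, 0, 0, 0.0063, 0, 0, 0, 1, 0, 0, 0.0063, 0, 0, 0, 1, 0, 0, 0, 0, 0, 0, 1])

```text
clock: 11.85
ee_pos: [549.0, -192.6, 76.2]
tool_rot: [0.0, 1.0, 0.0, 0.001]
force: [0.2, -0.2, -0.2]
grip_width: 88.4
grasp_force: 0.0
```

```bash
python3 - <<'E'
from h import *
s=state(); print(s["clock"],s["ee_pos"].round(1),np.degrees(yaw(s)),s["force"].round(1))
im=capture("scene"); save("s4.png",cv2.resize(im[200:320,320:480],(800,600),interpolation=cv2.INTER_CUBIC))
E
```

```text
11.85 [ 549.  -192.6   76.2] 0.032294616886221 [ 0.2 -0.2 -0.2]
```

View pics/s4.png

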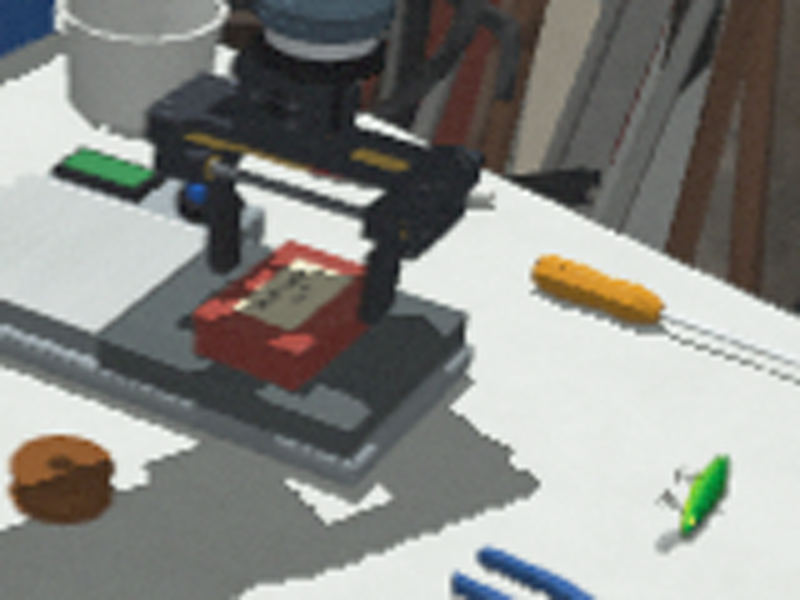

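The fingers straddle the tin, left finger at crop (222,265) and right at (377,315), clear of the lid. I go down slowly and grip lightly to square the tin on the deck.

>>> send_rows(series=[0, 0, 0.004, 0, 0, 0, 1, 0, 0, 0.005, 0, 0, 0, 1, 0, 0, 0.006, 0, 0, 0, 1, 0, 0, 0.006, 0, 0, 0, 1, 0, 0, 0.006, 0, 0, 0, 1, 0, 0, 0.004, 0, 0, 0, 1, 0, 0, 0, 0, 0, 0, 1, 0, 0, 0, 0, 0, 0, 1, 0, 0, 0, 0, 0, 0, 1, 0, 0, 0, 0, 0, 0, 1])

```text
clock: 12.9
ee_pos: [549.1, -193.0, 50.5]
tool_rot: [0.0, 1.0, 0.0, 0.0]
force: [-0.5, -0.6, 0.9]
grip_width: 88.3
grasp_force: 0.0
```

>>> send_rows(series=[0, 0, 0, 0, 0, 0, 0.6, 0, 0, 0, 0, 0, 0, 0.6, 0, 0, 0, 0, 0, 0, 0.6, 0, 0, 0, 0, 0, 0, 0.6, 0, 0, 0, 0, 0, 0, 0.6, 0, 0, 0, 0, 0, 0, 0.6, 0, 0, 0, 0, 0, 0, 0.6, 0, 0, 0, 0, 0, 0, 0.6, 0, 0, 0, 0, 0, 0, 0.6, 0, 0, 0, 0, 0, 0, 0.6], force=8)

```text
clock: 13.9
ee_pos: [548.9, -192.5, 50.3]
tool_rot: [-0.0, 1.0, 0.0, -0.0]
force: [-0.5, 6.0, 3.4]
grip_width: 71.0
grasp_force: 7.9
```

>>> send_rows(series=[0.002, 0, 0, 0, 0, 0, 0.6, 0.002, 0, 0, 0, 0, 0, 0.6, 0.002, 0, 0, 0, 0, 0, 0.6, 0.002, 0, 0, 0, 0, 0, 0.6, 0.002, 0, 0, 0, 0, 0, 0.6, 0, 0, 0, 0, 0, 0, 0.6, 0, 0, 0, 0, 0, 0, 0.6, 0, 0, 0, 0, 0, 0, 1, 0, 0, 0, 0, 0, 0, 1, 0, 0, 0, 0, 0, 0, 1])

```text
clock: 14.9
ee_pos: [557.3, -193.0, 50.2]
tool_rot: [0.0, 1.0, 0.0, 0.0]
force: [0.6, 0.0, -1.3]
grip_width: 88.6
grasp_force: 0.0
```

>>> send_rows(series=[0, 0, -0.0375, 0, 0, 0, 1, 0, 0, -0.0375, 0, 0, 0, 1, 0, 0, -0.0375, 0, 0, 0, 1, 0, 0.045, 0, 0, 0, 0, 1, 0, 0.045, 0, 0, 0, 0, 1, 0, 0, 0, 0, 0, -0.0909, 1, 0, 0, 0, 0, 0, -0.0909, 1, 0, 0, 0, 0, 0, -0.0909, 1, 0, 0, 0, 0, 0, -0.0909, 1, 0, 0, 0, 0, 0, -0.0909, 1])

```text
clock: 15.9
ee_pos: [557.1, -264.9, 140.1]
tool_rot: [0.0, 0.936, 0.352, 0.0]
force: [0.2, 0.2, -0.4]
grip_width: 87.8
grasp_force: 0.0
```

>>> send_rows(series=[0, 0, 0, 0, 0, -0.0909, 0.36, 0, 0, 0, 0, 0, -0.0909, 0.36, 0, 0, 0, 0, 0, -0.0909, 0.36, 0, 0, 0, 0, 0, -0.0909, 0.36, 0, 0, 0, 0, 0, -0.0909, 0.36, 0, 0, 0, 0, 0, -0.0909, 0.36, 0, 0, 0, 0, 0, 0, 0.36, 0, 0, 0, 0, 0, 0, 0.36, 0, 0, 0, 0, 0, 0, 0.36, 0, 0, 0, 0, 0, 0, 0.36])

```text
clock: 16.9
ee_pos: [557.0, -264.9, 140.2]
tool_rot: [0.0, 0.708, 0.707, 0.0]
force: [-1.0, 0.6, 0.2]
grip_width: 60.1
grasp_force: 0.0
```

```bash
python3 - <<'E'
from h import *
np.set_printoptions(precision=1,suppress=True)
s=state(); print(s["clock"],s["ee_pos"],np.degrees(yaw(s)),s["q"].round(2))
im=capture("wrist"); ci=camera_info("wrist"); save("w5.png",im)
for t in ("pan_centre","tin","scale","record_button_top"):
  for r in pinpoint("wrist",t)[:2]: print(t,r["confidence"],w(ci,r["location"]))
E
```

```text
16.9 [ 557.  -264.9  140.2] 89.903916818622 [-0.6  0.4  1.6  0.   1.2 -0.6]
tin 0.62 [ 556.4 -194.4   46.8]
scale 0.45 [ 439.7 -442.     0.4]
```

View pics/w5.png

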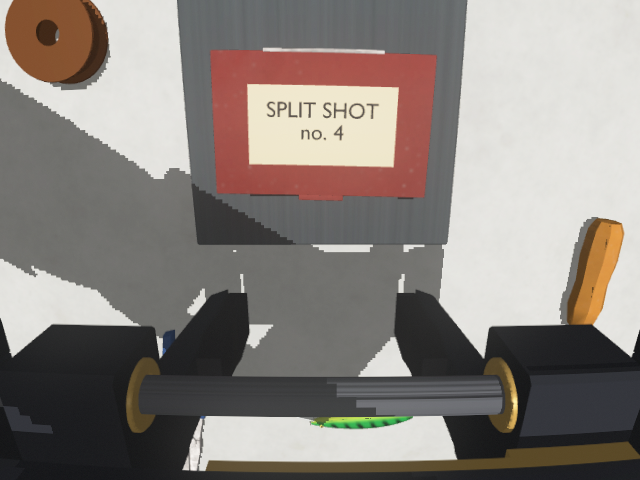

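The tin now sits nearly square on the deck: back lid corners at (217,193) and (425,197), front corners at (211,51) and (436,56), deck end corners at (197,244) and (447,244). There is a small latch in the middle of the back, which the spread fingers will avoid.

```bash
python3 - <<'E'
from h import *
np.set_printoptions(precision=1,suppress=True)
ci=camera_info("wrist")
print("tin top",rays(ci,[(217,192),(425,196),(436,56),(211,51)],73.5), rays(ci,[(217,192),(425,196),(436,56),(211,51)],73.5).mean(0))
print("deck",rays(ci,[(197,244),(447,244),(178,2),(466,2)],45.5))
E
```

```text
tin top [[ 500.4 -228.3   73.5]
 [ 612.3 -230.5   73.5]
 [ 613.1 -160.    73.5]
 [ 502.2 -157.6   73.5]] [ 557.  -194.1   73.5]
deck [[ 477.6 -267.1   45.5]
 [ 636.2 -267.3   45.5]
 [ 478.3 -127.9   45.5]
 [ 635.6 -127.9   45.5]]
```

>>> send_rows(series=[0, 0, 0.05, 0, 0, 0, 0.36, 0, 0, 0.05, 0, 0, 0, 0.36, 0, 0, 0.0063, 0, 0, 0, 0.36, 0, 0, 0.0063, 0, 0, 0, 0.36, 0.0075, 0, 0, 0, 0, 0, 0.36, 0.0075, 0, 0, 0, 0, 0, 0.36, 0.0075, 0, 0, 0, 0, 0, 0.36, 0.0075, 0, 0, 0, 0, 0, 0.36, 0.0075, 0, 0, 0, 0, 0, 0.36, 0.0075, 0, 0, 0, 0, 0, 0.36])

```text
clock: 18.15
ee_pos: [557.8, -229.5, 51.3]
tool_rot: [0.002, 0.707, 0.707, -0.0]
force: [-0.1, -4.6, 3.6]
grip_width: 59.9
grasp_force: 2.3
```

>>> send_rows(series=[0.0088, 0, 0, 0, 0, 0, 0.36, 0.0088, 0, 0, 0, 0, 0, 0.36, 0.0088, 0, 0, 0, 0, 0, 0.36, 0.0088, 0, 0, 0, 0, 0, 0.36, 0.0088, 0, 0, 0, 0, 0, 0.36, 0.0088, 0, 0, 0, 0, 0, 0.36, 0.0088, 0, 0, 0, 0, 0, 0.36, 0.0088, 0, 0, 0, 0, 0, 0.36, 0.0088, 0, 0, 0, 0, 0, 0.36, 0.0088, 0, 0, 0, 0, 0, 0.36])

```text
clock: 19.15
ee_pos: [557.7, -159.1, 51.1]
tool_rot: [0.001, 0.707, 0.707, -0.0]
force: [0.9, -5.3, 4.6]
grip_width: 59.9
grasp_force: 2.7
```

```bash
python3 - <<'E'
from h import *
np.set_printoptions(precision=1,suppress=True)
s=state(); print(s["clock"],s["ee_pos"],np.degrees(yaw(s)),s["force"])
im=capture("wrist"); ci=camera_info("wrist"); save("w6.png",im)
for t in ("pan_centre","tin"):
  for r in pinpoint("wrist",t)[:2]: print(t,r["confidence"],w(ci,r["location"]))
im=capture("top"); ci=camera_info("top"); save("t6.png",im)
for t in ("pan_centre","tin"):
  for r in pinpoint("top",t)[:2]: print(t,r["confidence"],w(ci,r["location"]))
E
```

```text
19.15 [ 557.7 -159.1   51.1] 89.99258920345885 [ 0.9 -5.3  4.6]
tin 0.84 [ 557.5 -112.9   43.6]
pan_centre 0.92 [557.9 -20.7  41.1]
pan_centre 0.31 [501.5 299.2   1. ]
tin 0.63 [ 557.3 -113.8   44.3]
```

View pics/w6.png

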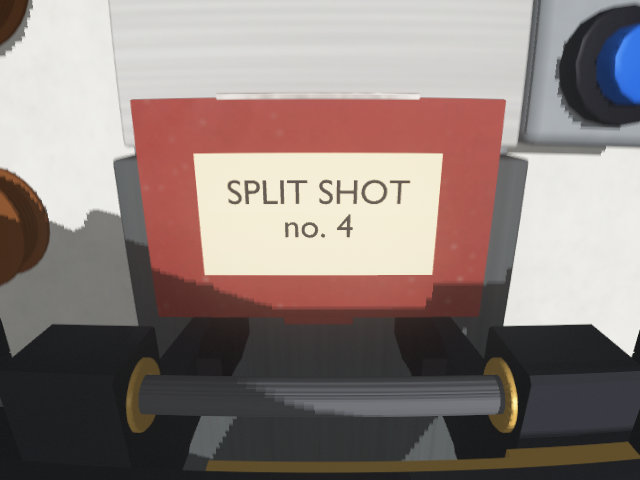

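The tin is square and centred on the deck, its front lid edge at row 98 from (132,98) to (505,98) and the fingers flush behind it. I keep sliding.

>>> send_rows(series=[0.0075, 0, 0, 0, 0, 0, 0.36, 0.0075, 0, 0, 0, 0, 0, 0.36, 0.0075, 0, 0, 0, 0, 0, 0.36, 0.0075, 0, 0, 0, 0, 0, 0.36, 0.0075, 0, 0, 0, 0, 0, 0.36, 0.0075, 0, 0, 0, 0, 0, 0.36, 0.0075, 0, 0, 0, 0, 0, 0.36, 0.0075, 0, 0, 0, 0, 0, 0.36, 0.0075, 0, 0, 0, 0, 0, 0.36, 0.0075, 0, 0, 0, 0, 0, 0.36])

```text
clock: 20.45
ee_pos: [556.6, -97.8, 49.8]
tool_rot: [-0.0, 0.707, 0.707, -0.0]
force: [-0.7, -1.6, -1.2]
grip_width: 59.9
grasp_force: 0.9
```

>>> send_rows(series=[0.0063, 0, 0, 0, 0, 0, 0.36, 0.0063, 0, 0, 0, 0, 0, 0.36, 0.005, 0, 0, 0, 0, 0, 0.36, 0.005, 0, 0, 0, 0, 0, 0.36, 0.0038, 0, 0, 0, 0, 0, 0.36, 0, 0, 0, 0, 0, 0, 0.36, 0, 0, 0, 0, 0, 0, 0.36, 0, 0, 0, 0, 0, 0, 0.36, 0, 0, 0, 0, 0, 0, 0.36, 0, 0, 0, 0, 0, 0, 0.36])

```text
clock: 21.45
ee_pos: [557.0, -77.5, 50.2]
tool_rot: [0.0, 0.707, 0.707, 0.0]
force: [-0.5, -0.5, 0.2]
grip_width: 60.1
grasp_force: 0.0
```

```bash
python3 - <<'E'
from h import *
np.set_printoptions(precision=1,suppress=True)
s=state(); print(s["clock"],s["ee_pos"],np.degrees(yaw(s)),s["force"])
for c in("wrist","top"):
  im=capture(c); ci=camera_info(c); save(c+"7.png",im)
  for t in ("pan_centre","tin","record_button_top"):
    for r in pinpoint(c,t)[:2]: print(c,t,r["confidence"],w(ci,r["location"]))
E
```

```text
21.45 [557.  -77.5  50.2] 89.99003592433246 [-0.5 -0.5  0.2]
wrist tin 0.57 [557.1 -30.5  43. ]
wrist record_button_top 0.58 [669.8 -60.4  55.7]
top pan_centre 0.59 [558.2 -19.1  35.5]
top record_button_top 0.36 [673.5 -59.8  56. ]
```

View pics/wrist7.png

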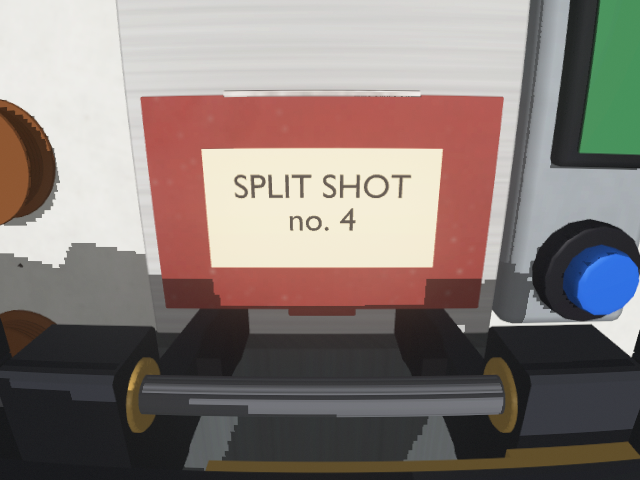

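The tin is on the pan, square, its front lid edge from (141,97) to (503,97); it has about 11 mm to go. The button shows at (600,280). One last slow push, then back off.

>>> send_rows(series=[0.0025, 0, 0, 0, 0, 0, 0.36, 0.0025, 0, 0, 0, 0, 0, 0.36, 0.0025, 0, 0, 0, 0, 0, 0.36, 0.0025, 0, 0, 0, 0, 0, 0.36, 0.0025, 0, 0, 0, 0, 0, 0.36, 0.0019, 0, 0, 0, 0, 0, 0.36, 0, 0, 0, 0, 0, 0, 0.36, 0, 0, 0, 0, 0, 0, 0.36, -0.025, 0, 0, 0, 0, 0, 0.36, -0.0375, 0, 0, 0, 0, 0, 0.36])

```text
clock: 22.85
ee_pos: [556.6, -114.5, 49.9]
tool_rot: [-0.001, 0.706, 0.708, 0.0]
force: [0.3, -0.1, 0.1]
grip_width: 59.8
grasp_force: 0.0
```

>>> send_rows(series=[0, 0, -0.05, 0, 0, 0, 0.36, 0, 0, -0.05, 0, 0, 0, 0.36, 0, 0, -0.05, 0, 0, 0, 0.36, 0, 0, 0, 0, 0, 0, -1, 0, 0, 0, 0, 0, 0, -1, 0, 0, 0, 0, 0, 0, -1, 0, 0, 0, 0, 0, 0, -1, 0, 0, 0, 0, 0, 0, -1, 0, 0, 0, 0, 0, 0, -1, 0, 0, 0, 0, 0, 0, -1])

```text
clock: 23.85
ee_pos: [556.7, -115.8, 169.6]
tool_rot: [-0.0, 0.707, 0.707, -0.0]
force: [-0.4, 0.1, 0.6]
grip_width: 6.1
grasp_force: 0.0
```

```bash
python3 - <<'E'
from h import *
np.set_printoptions(precision=1,suppress=True)
s=state(); print(s["clock"],s["ee_pos"],np.degrees(yaw(s)),s["force"],s["grip_width"])
for c in("wrist","top"):
  im=capture(c); ci=camera_info(c); save(c+"8.png",im)
  for t in ("pan_centre","tin","record_button_top"):
    for r in pinpoint(c,t)[:2]: print(c,t,r["confidence"],w(ci,r["location"]))
E
```

```text
23.85 [ 556.7 -115.8  169.6] 89.99504870695867 [-0.4  0.1  0.6] 6.132358627901865
wrist tin 0.88 [558.8 -22.6  42.7]
wrist record_button_top 0.88 [669.9 -61.8  57.6]
top tin 0.93 [556.6 -22.7  41.6]
top record_button_top 0.48 [672.  -64.7  57.7]
```

View pics/wrist8.png

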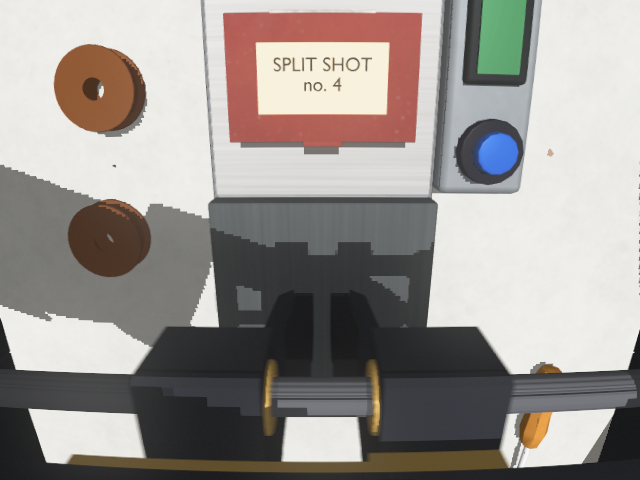

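The tin sits square on the pan, lid corners (224,13), (422,13), (416,142), (231,142), the pan's near edge at row 197. The button is at (497,153). I measure the centring.

```bash
python3 - <<'E'
from h import *
np.set_printoptions(precision=1,suppress=True)
ci=camera_info("wrist")
c=rays(ci,[(231,142),(416,142),(422,13),(224,13)],69); print(c,c.mean(0))
print("pan near",rays(ci,[(216,197),(431,197)],41),"pan sides",rays(ci,[(206,20),(440,20)],41),"deck end",rays(ci,[(212,201),(436,201)],45.5))
print("button",rays(ci,[(498,154)],57))
ci=camera_info("top"); im=cv2.imread("pics/top8.png"); 
hsv=cv2.cvtColor(im,cv2.COLOR_BGR2HSV); H,S,V=[hsv[...,i].astype(int) for i in range(3)]
T=((H<6)|(H>174))&(S>110);T[:200]=0;T[280:]=0;T[:,:295]=0;T[:,370:]=0
P=rays(ci,np.argwhere(T)[:,::-1],69)[:,:2].astype(np.float32); print(cv2.minAreaRect(P))
cv2.imwrite('pics/crop8.png',cv2.resize(im[180:290,280:430],(750,550),interpolation=cv2.INTER_CUBIC))
plan(670,-62,80)
E
```

```text
[[502.1 -55.5  69. ]
 [613.6 -55.5  69. ]
 [613.   16.2  69. ]
 [502.   16.2  69. ]] [557.7 -19.6  69. ]
pan near [[483.  -95.1  41. ]
 [633.2 -95.1  41. ]] pan sides [[484.2  18.4  41. ]
 [631.1  18.5  41. ]] deck end [[481.2 -96.9  45.5]
 [635.6 -97.   45.5]]
button [[670.4 -63.3  57. ]]
((558.412109375, -20.235061645507812), (73.30884552001953, 109.14427947998047), 88.42443084716797)
shift mm [ 53.9 113.   90.2] share [0.1 0.1 0.1] yaw now 90.0
```

View pics/crop8.png

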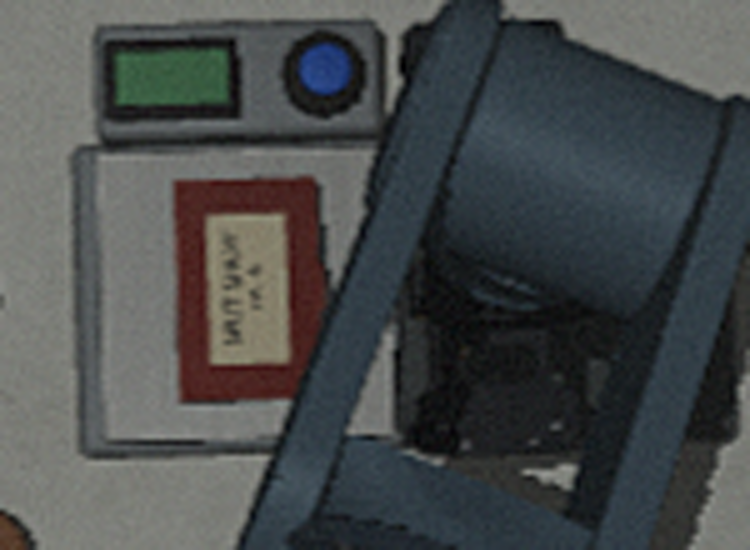

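The top view agrees: tin centred on the pan within about 1 mm, spool gone from the pan. Next I press the button.

>>> send_rows(series=[0.0167, 0.0354, 0.028, 0, 0, 0, -1, 0.0167, 0.0354, 0.028, 0, 0, 0, -1, 0.0167, 0.0354, 0.028, 0, 0, 0, -1, 0.0167, 0.0354, 0.028, 0, 0, 0, -1, 0, 0, 0, 0, 0, 0, -1, 0, 0, 0.0063, 0, 0, 0, -1, 0, 0, 0.0063, 0, 0, 0, -1, 0, 0, 0.0063, 0, 0, 0, -1, 0, 0, 0, 0, 0, 0, -1, 0, 0, 0, 0, 0, 0, -1])

```text
clock: 25.25
ee_pos: [670.2, -62.9, 66.2]
tool_rot: [0.0, 0.707, 0.707, 0.0]
force: [0.2, 0.1, 1.2]
grip_width: 0.3
grasp_force: 0.0
```

>>> send_rows(series=[0, 0, 0.0025, 0, 0, 0, -1, 0, 0, 0.0025, 0, 0, 0, -1, 0, 0, 0.0025, 0, 0, 0, -1, 0, 0, 0.0025, 0, 0, 0, -1, 0, 0, 0.0025, 0, 0, 0, -1, 0, 0, 0.0012, 0, 0, 0, -1, 0, 0, 0, 0, 0, 0, -1, 0, 0, 0, 0, 0, 0, -1, 0, 0, 0, 0, 0, 0, -1, 0, 0, 0, 0, 0, 0, -1])

```text
clock: 26.25
ee_pos: [670.2, -62.4, 54.6]
tool_rot: [-0.0, 0.707, 0.707, -0.0]
force: [-2.4, 0.5, 4.0]
grip_width: 0.2
grasp_force: 1.8
```

>>> send_rows(series=[0, 0, 0.0012, 0, 0, 0, -1, 0, 0, 0.0012, 0, 0, 0, -1, 0, 0, 0, 0, 0, 0, -1, 0, 0, 0, 0, 0, 0, -1, 0, 0, 0, 0, 0, 0, -1, 0, 0, 0, 0, 0, 0, -1, 0, 0, 0, 0, 0, 0, -1, 0, 0, 0, 0, 0, 0, -1, 0, 0, 0, 0, 0, 0, -1, 0, 0, 0, 0, 0, 0, -1])

```text
clock: 27.25
ee_pos: [670.3, -62.5, 52.6]
tool_rot: [0.0, 0.707, 0.707, 0.0]
force: [-1.9, 0.6, 4.5]
grip_width: 0.4
grasp_force: 2.4
```

>>> send_rows(series=[0, 0, 0.0012, 0, 0, 0, -1, 0, 0, 0.0006, 0, 0, 0, -1, 0, 0, 0, 0, 0, 0, -1, 0, 0, 0, 0, 0, 0, -1, 0, 0, 0, 0, 0, 0, -1, 0, 0, 0, 0, 0, 0, -1, 0, 0, 0, 0, 0, 0, -1, 0, 0, 0, 0, 0, 0, -1, 0, 0, 0, 0, 0, 0, -1, 0, 0, 0, 0, 0, 0, -1])

```text
clock: 28.25
ee_pos: [670.3, -62.5, 52.3]
tool_rot: [0.0, 0.707, 0.707, -0.0]
force: [-5.9, 1.3, 12.0]
grip_width: 0.8
grasp_force: 6.1
```

The force rose from 4.5 N to 12 N, so the button has hit its stop and is fully pressed. I rise clear and check everything.

>>> send_rows(series=[0, 0, -0.0125, 0, 0, 0, -1, 0, 0, -0.025, 0, 0, 0, -1, 0, 0, -0.05, 0, 0, 0, -1, 0, 0, -0.05, 0, 0, 0, -1, 0, 0, -0.05, 0, 0, 0, -1, -0.05, 0, 0, 0, 0, 0, -1, -0.05, 0, 0, 0, 0, 0, -1, -0.05, 0, 0, 0, 0, 0, -1, -0.05, 0, 0, 0, 0, 0, -1, 0, 0, 0, 0, 0, 0, -1])

```text
clock: 29.25
ee_pos: [669.4, -227.9, 200.4]
tool_rot: [0.0, 0.709, 0.705, -0.001]
force: [-0.0, -0.2, 0.6]
grip_width: 0.5
grasp_force: 0.0
```

```bash
python3 - <<'E'
from h import *
np.set_printoptions(precision=1,suppress=True)
s=state(); print(s["clock"],s["ee_pos"],s["force"])
for c in("wrist","top"):
  im=capture(c); ci=camera_info(c); save(c+"9.png",im)
  for t in ("tin","spool","record_button_top","pan_centre"):
    for r in pinpoint(c,t)[:5]: print(c,t,round(r["confidence"],2),w(ci,r["location"]))
E
```

```text
29.25 [ 669.4 -227.9  200.4] [-0.  -0.2  0.6]
top tin 0.87 [557.5 -22.   40. ]
top tin 0.33 [499.9 298.5  -1.7]
top spool 0.95 [568.7 141.9  -3.2]
top spool 0.89 [394.3 -18.9  -4.1]
top spool 0.85 [504.4 304.8   4.5]
top spool 0.75 [426.4 125.2  -0.1]
top record_button_top 0.49 [673.  -64.3  59.3]
```

```bash
python3 -c "
from plant import *
print(sign_off())"
```

```text
the job is handed in; nothing more can be done
None
```

I handed the job in at about 29 s: the spool lies in the orange tray, the tin was slid onto the pan and sits centred to within about 3 mm, and the record button was pressed fully down to its stop once, at about 12 N.

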